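# Seat the keyring carousel spindle in its keyed hub and hold it down

### The job

Put together the counter-top keyring carousel: first take the wooden packing chock off the mouth of the hub and drop it in the green bin, then lift the spindle out of its carton insert, push its foot into the hub and turn it under light pressure until the brass key slips into the keyway, and keep pushing until the flange sits fully down on the hub. A spring in the hub pushes back, so finish while still gripping the spindle and pressing it fully home (a colleague then tightens the set screw). Leave the other things on the counter where they are.

Things in the scene. Friction and masses are not known exactly. Their poses are not given: they have to be found in the camera images.
- carousel_base: The carousel's base, fixed to the counter (sizes here and below in mm): blue disc, diameter 150, 14 thick, with the hub upright at its centre. The hub turns stiffly (0.5 N m) on the base; at the start its keyway points within 30 degrees either side of the base's +x axis (not reported: look, or feel for it). Origin: centre of the disc's underside; z up.
- hub_mouth (a point): Centre of the bore's mouth, level with the flat top of the hub, 64 above the counter; axes of the base. The hub: 12-sided aluminium collar, 60 across, 50 tall; vertical round bore of diameter 32.4; one keyway 9 wide, open at the top, reaching 22.5 from the axis, with a small red patch on the rim at its outer end.
- spring_plate (a joint): Sprung plate in the bore, in m: 0 at rest (its top 30 mm below the mouth), growing as it is pushed down, 0.010 when the spindle's flange sits on the hub. It pushes back with 3.6 N at 0 and 9.6 N at 0.010 (600 N/m); if let go, the spindle rises up to 10 mm again.
- spindle: Spindle, upright in the carton, 114 tall, 0.35 kg. Origin: centre of its foot; z up; +x towards the key. Steel shaft, diameter 30, from 0 to 40 above the foot (lowest 3 tapered to 26); brass key 6 wide, reaching 20 from the axis, from 12 to 38 (below it a plain pilot); flange, diameter 52, from 40 to 46 (its underside seats on the hub); white square post 24 x 24 from 46 to 110.
- spindle_grip (a point): Where to grip the spindle: on its axis, in the white post, 85 above the foot; axes of the spindle. Grip across the y faces: thin arms (radius 3) leave the post along +x and -x at height 98, ending 52 out at height 114. The red ball, and the red half of the post's top, are on the key's side (+x); the other ball is white.
- carton: Cardboard insert fixed on the counter, 66 x 66 x 34 tall, walls 9 thick, floor 9 thick, inside which the spindle stands loosely (inner width 48). Origin: centre of its underside.
- chock: Loose wooden packing chock lying across the hub's mouth: 70 long (x), 28 wide (y), 30 tall over its x from -35 to 11, 18 tall over the rest. Origin: on its underside, midway along its length; z up. Grip it across y, 12 to the -x side of the origin. 50 g.
- bin: Green open waste bin, fixed on the counter, 160 x 160 x 100 tall, walls 4. Origin: centre of its underside.
- bin_in (a point): Centre of the bin's inner floor, 4 above the counter.
- lotion: Bystander: yellow lotion bottle, diameter 48, 130 tall. Origin under its centre.
- mug: Bystander: blue mug, diameter 76, 85 tall. Origin under its centre.
- screwdriver: Bystander: screwdriver lying crosswise near the robot, about 200 long, 30 tall at most.
- lighthouse: Bystander: red souvenir lighthouse, diameter 52, 108 tall. Origin under its centre.
- postcards: Bystander: stack of postcards 105 x 148 x 28. Origin under its centre.
- tin: Bystander: round brass tin, diameter 60, 40 tall. Origin under its centre.

How it is judged:
By the outcome, as a careful person would: the job done as asked, in the order asked, and still so for the second after the job is handed in, while the arm keeps its last pose, push and grip.
It also fails if it takes over 67 s, if anything falls off the work surface, if the arm or the gripper's body presses on something with over 40 N, if the wrist force passes 120 N, or if a joint passes its speed limit or range.

### The arm

A 7-joint arm with a two-finger parallel gripper is mounted at the origin on the work surface. World frame = base frame: x ahead of the robot, y to its left, z up, the work surface at z = 0. Lengths are in m, angles in rad, forces in N, time in s.
With the tool pointing down it reaches from about 0.425 to 0.825 m from the base axis. Payload 3.6 kg.
Tool frame: the origin (TCP) lies at the very end of the fingers, on their centre line; the grasp point (between the pads) lies 19 mm behind it (env.grip_depth is the distance from the TCP to the grasp point, in m); z points along the fingers, y is the line along which they close (so a half turn about z gives the same grasp; the last joint's range is limited). The gripper opens to 93 mm and grips with 3 to 60 N. Pads are 15 mm wide; open, the fingers measure 128 mm over their backs; the gripper's body (75 mm by 188 mm) begins 65 mm behind the grasp point.
Start: joints at [-1.187, 0.615, -0.013, 1.423, 0.008, 1.103, -0.04], TCP at [0.26, 0.596, 0.219] pointing down, gripper open.
Joint ranges: [-3.12, 3.12], [-0.3, 2.06], [-1.34, 1.32], [0.26, 2.42], [-1.36, 4.5], [0.01, 1.98], [-2.84, 2.84]. Speed limits (rad/s): [2.79, 2.79, 3.14, 3.14, 3.14, 3.14, 3.14].

### API

Orientations are given as a 3x3 rotation matrix whose columns are the frame's x, y, z axes.
In Python, from cell import env gives the robot as it stands.
- The arm moves only by the shell command python3 -m jog 'ROWS' [FORCE]. ROWS is JSON, a list of rows, each a list of 3 entries, a list of its own where there are three numbers: the opening, from 0 (shut) to 1 (fully open), then the shift along the tool's x, y, z in mm, then the turn about the tool's z in rad. In form: [[jaw, [dx, dy, dz], turn], ...]. A call has 1 to 20 rows; each row is the pose to reach, as a shift and turn from the pose commanded when the call began, along the tool's axes at that moment; what a row does not reach only later rows make up. A row lasts 1/12 s, in which the tool goes at most 41.7 mm and 7.16 degrees, less where a joint would pass 70% of its speed; a pose out of reach is approached as far as the arm can. A call with a gripper value outside its range is refused whole. The fingers move at their own pace and stop on an object; FORCE is the grip in N (left out, the last holds). Time passes only in rows, so rows that repeat a pose let the fingers close. It gives the time, the measured TCP pose, the force, the opening and the grip force at its end, in the units of the state.
- env.get_state(): the state, without advancing time (a new reading comes with each control period).
- env.capture(name): name is "scene" or "top" or "wrist"; returns (picture, depth): 480x640x3 uint8, red, green, blue; 480x640 float32, m along the optical axis (not along the pixel's ray), 0 where there is no reading.
- env.get_calibration(name): a dict with "fx", "fy", "cx", "cy" (pixels), "R" (3x3) and "t" (3): a world point X has camera coordinates R X + t; the wrist camera has in their place "hand_eye" (4x4, takes a point from camera to tool coordinates, whose origin is the TCP and whose axes are the flange's). Camera axes: x right, y down, z forward; pixel columns grow to the right and rows downward; lengths in m; the calibration is good to about 2 mm. A picture is of the moment at which its call begins: read the wrist's pose just before it. get_calibration takes no time and is no camera call.
- env.sign_off(): hands the job in; it is judged then, once.
The state is a dict: "clock": time; "joint_positions": joint angles; "qd": joint speeds; "tau": joint torques, N m; "position": TCP position; "ee_rot": TCP orientation; "ft_force": force on the tool from outside, world axes, zero at the start; "moment": the same for the moment, N m; "opening": finger opening in m; "grip_force": force on a finger pad.
Only numpy, scipy, OpenCV 4.12 (cv2) and the standard library are available. Lean on these libraries where they do the work, as an engineer would, in place of code of your own. Each camera call takes 0.05 s, during which the arm holds its last target. There are 200 camera calls.

## Working session

There is one attempt and no reset: what is moved stays moved. The work goes in short steps, Python scripts to look and compute and a shell command to move; the robot and the scene stay as the last step left them, time stands still between calls to the robot, and variables do not carry over. Pictures are saved under pics/ and viewed, at most 10 in all, crops included, and the job is handed in when it is done.

```bash
ls; mkdir -p pics
python3 - <<'E'
from cell import env
import cv2,numpy as np
s=env.get_state()
for k in ("clock","position","ee_rot","opening","ft_force"):print(k,np.round(s[k],4).tolist())
for n in("scene","top"):
    p,d=env.capture(n); cv2.imwrite(f"pics/{n}0.png",p[...,::-1]); np.savez(f"pics/{n}0.npz",p=p,d=d)
    print({k:np.round(v,4).tolist() for k,v in env.get_calibration(n).items()})
print({k:np.round(v,4).tolist() for k,v in env.get_calibration("wrist").items()})
E
```

```text
pics
clock 0.0
position [0.2592, 0.5952, 0.2175]
ee_rot [[-0.9168, 0.3992, -0.001], [0.3992, 0.9168, -0.0023], [-0.0, -0.0025, -1.0]]
opening 0.0929
ft_force [0.2998, -0.0801, 0.4484]
{'fx': 583.9705, 'fy': 583.9705, 'cx': 320.4377, 'cy': 244.4599, 'R': [[-0.7937, 0.608, 0.0191], [0.3873, 0.5293, -0.7549], [-0.4691, -0.5917, -0.6556]], 't': [0.46, -0.1629, 1.478]}
{'fx': 607.1204, 'fy': 607.1204, 'cx': 317.7492, 'cy': 235.0022, 'R': [[-0.011, -0.9999, -0.0033], [-0.9819, 0.0115, -0.1891], [0.1891, 0.0011, -0.9819]], 't': [0.008, 0.5856, 1.408]}
{'fx': 404.0018, 'fy': 404.0018, 'cx': 322.9052, 'cy': 233.0747, 'hand_eye': [[-0.0011, -0.9655, -0.2604, 0.0722], [1.0, -0.0012, -0.0001, 0.0011], [-0.0002, -0.2604, 0.9655, -0.1663], [0.0, 0.0, 0.0, 1.0]]}
```

View pics/top0.png

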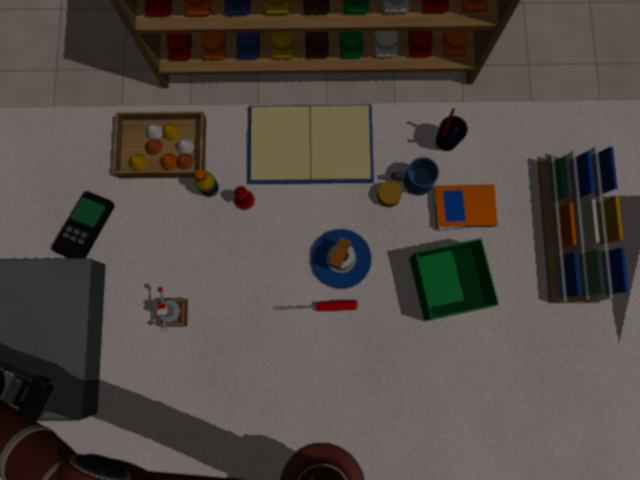

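View pics/scene0.png

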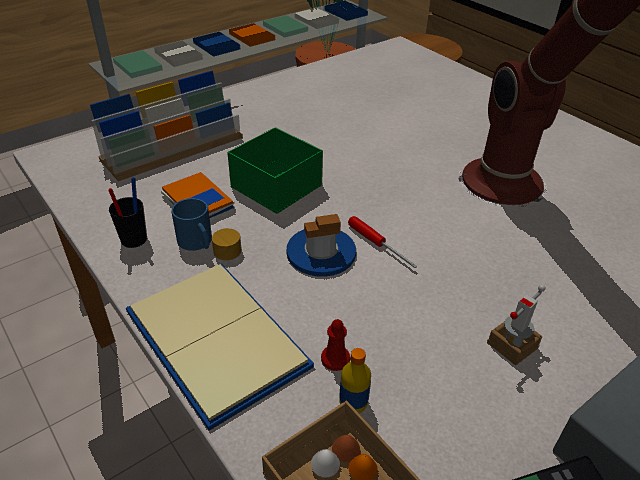

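The top view shows the base disc at about (341,258) with the chock on it at (342,252). The bin is at (453,279) and the carton with the spindle at (170,310). The red ball is up, at about (160,291). The screwdriver at (315,306) lies between the hub and the robot.

```bash
cat > h.py <<'E'
from cell import env
import numpy as np,cv2
def cam(name):
    s=env.get_state(); p,d=env.capture(name); c=env.get_calibration(name)
    if name=="wrist":
        T=np.eye(4);T[:3,:3]=s["ee_rot"];T[:3,3]=s["position"]; M=T@np.array(c["hand_eye"]);Rw,o=M[:3,:3],M[:3,3]
    else:
        Rw=np.array(c["R"]).T;o=-Rw@np.array(c["t"])
    return p,d,c,Rw,o,s
def rays(c,Rw,uv):
    uv=np.atleast_2d(np.asarray(uv,float))
    return np.c_[(uv[:,0]-c["cx"])/c["fx"],(uv[:,1]-c["cy"])/c["fy"],np.ones(len(uv))]@Rw.T
def onz(c,Rw,o,uv,z):
    r=rays(c,Rw,uv); return o+r*((z-o[2])/r[:,2])[:,None]
def cloud(d,c,Rw,o):
    v,u=np.mgrid[:480,:640]
    P=o+rays(c,Rw,np.c_[u.ravel(),v.ravel()])*d.ravel()[:,None]
    P[d.ravel()==0]=np.nan
    return P.reshape(480,640,3)
def rect(P):
    (x,y),(w,h),a=cv2.minAreaRect((P[:,:2]*1000).astype(np.float32)); return [round(q,1) for q in (x,y,w,h,a)]
def totool(s,X): # mm in tool axes from TCP
    return np.round(np.array(s["ee_rot"]).T@(np.array(X)-s["position"])*1000,1)
E
python3 - <<'E'
from h import *
p,d,c,Rw,o,s=cam("top")
P=cloud(d,c,Rw,o); hsv=cv2.cvtColor(p,cv2.COLOR_RGB2HSV); H,S,V=[hsv[...,i].astype(int) for i in range(3)]
v,u=np.mgrid[:480,:640]
box=lambda a,b,e,f:(u>a)&(u<b)&(v>e)&(v<f)
print("table z",np.nanmedian(P[350:450,500:600,2]))
hub=box(300,380,220,292)
m=hub&(H>95)&(H<125)&(S>120)
(cx,cy),r,=cv2.minEnclosingCircle(np.c_[u[m],v[m]].astype(np.float32)); print("disc",cx,cy,r,onz(c,Rw,o,(cx,cy),.014),rect(P[m]))
for lo,hi,n in((.076,.088,"low"),(.088,.1,"high"),(.05,.07,"hub"),(.076,.1,"chock")):
    m=hub&(P[...,2]>lo)&(P[...,2]<hi); print(n,m.sum(),rect(P[m]),np.nanmean(P[m],0).round(4))
b=box(400,510,225,330)&(P[...,2]>.09);print("bin",rect(P[b]))
k=box(135,200,280,335)
for lo,hi in((.02,.05),(.1,.13),(.115,.145)):
    m=k&(P[...,2]>lo)&(P[...,2]<hi);print(lo,m.sum(),rect(P[m]))
red=k&((H<8)|(H>172))&(S>120);print("red",red.sum(),P[red].mean(0), u[red].mean(),v[red].mean(),np.nanmax(P[k][:,2]))
cv2.imwrite("pics/c1.png",cv2.resize(np.hstack([p[275:340,130:210],p[225:290,300:380]])[...,::-1],None,fx=5,fy=5,interpolation=2)[:600,:800])
E
```

```text
table z -0.00016895927719451365
disc 340.6162414550781 258.40179443359375 29.58013916015625 [[ 0.53434233 -0.0542703   0.014     ]] [523.5, -52.0, 111.9, 124.4, 53.1]
low 116 [537.3, -49.7, 27.7, 70.6, 66.0] [ 0.5533 -0.057   0.0817]
high 233 [533.6, -48.1, 27.8, 62.3, 67.0] [ 0.5267 -0.045   0.0934]
hub 202 [529.9, -53.0, 59.4, 60.2, 72.6] [ 0.5308 -0.0596  0.0631]
chock 349 [537.3, -49.8, 27.9, 70.7, 66.3] [ 0.5355 -0.049   0.0896]
bin [472.6, -316.3, 160.4, 162.4, 11.1]
0.02 323 [405.8, 355.2, 66.5, 65.1, 89.3]
0.1 249 [406.7, 356.3, 102.1, 26.5, 3.5]
0.115 146 [406.8, 355.8, 102.0, 25.3, 3.2]
red 59 [0.42462639 0.36051061 0.11062263] 160.47457627118644 301.79661016949154 0.12676620478519007
```

View pics/c1.png

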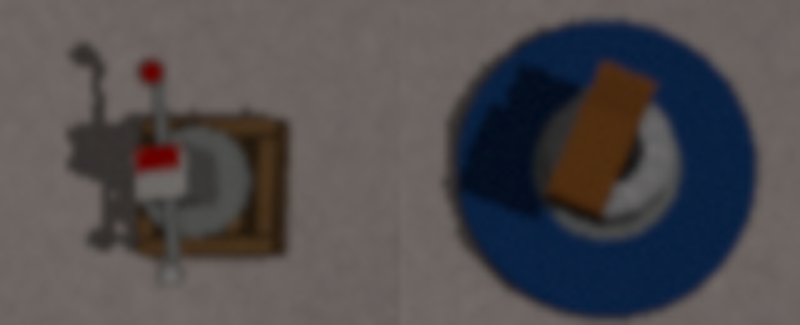

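The left crop shows the spindle post with its red half up (+x) and the arms almost along world x. The right crop shows the chock lying at about -24° across the hub. The tool's current yaw already matches the chock's y axis, so I'll move above it.

```bash
python3 -m jog '[[0.7,[-500,-480,40],0],[0.7,[-500,-480,40],0],[0.7,[-500,-480,40],0],[0.7,[-500,-480,40],0],[0.7,[-500,-480,40],0],[0.7,[-500,-480,40],0],[0.7,[-500,-480,40],0],[0.7,[-500,-480,40],0],[0.7,[-500,-480,40],0],[0.7,[-500,-480,40],0],[0.7,[-500,-480,40],0],[0.7,[-500,-480,40],0],[0.7,[-500,-480,40],0],[0.7,[-500,-480,40],0],[0.7,[-500,-480,40],0],[0.7,[-500,-480,40],0],[0.7,[-500,-480,40],0],[0.7,[-500,-480,40],0],[0.7,[-500,-480,40],0],[0.7,[-500,-480,40],0]]' 20
python3 - <<'E'
from h import *
p,d,c,Rw,o,s=cam("wrist"); P=cloud(d,c,Rw,o)
m=(P[...,2]>.075)&(P[...,2]<.1)&(abs(P[...,0]-.53)<.06)&(abs(P[...,1]+.05)<.06)
print(s["clock"],s["position"],m.sum(),rect(P[m]),np.nanmean(P[m],0))
R=s["ee_rot"];print(np.degrees(np.arctan2(R[1,1],R[0,1])))
cv2.imwrite("pics/w1.png",p[...,::-1])
E
```

```text
clock: 1.82
position: [0.5258, -0.0427, 0.1783]
ee_rot: [[-0.917, 0.398, -0.001], [0.398, 0.917, 0.001], [0.002, 0.001, -1.0]]
ft_force: [-0.3, 0.8, 0.1]
opening: 0.0652
grip_force: 0.0
1.8167 [ 0.52578989 -0.04270938  0.17831368] 4198 [538.8, -48.1, 28.0, 70.2, 66.7] [ 0.53459595 -0.0463372   0.09103171]
66.51909412690978
```

View pics/w1.png

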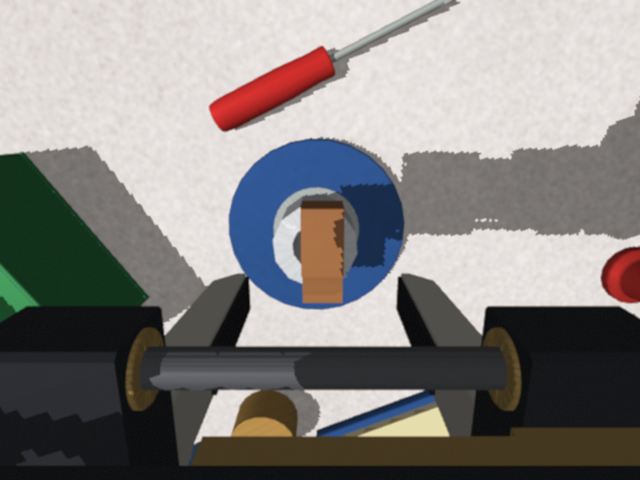

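The wrist view shows the chock at (322,250), centred between the fingers. Its wrist and top-view positions agree to within 2 mm, so I'll descend, grip and lift.

```bash
python3 -m jog '[[0.7,[-2,-1,35],0],[0.7,[-2,-1,70],0],[0.7,[-2,-1,95],0],[0.7,[-2,-1,107],0],[0.7,[-2,-1,110],0],[0.7,[-2,-1,110],0],[0.15,[-2,-1,110],0],[0.15,[-2,-1,110],0],[0.15,[-2,-1,110],0],[0.15,[-2,-1,110],0],[0.15,[-2,-1,110],0],[0.15,[-2,-1,110],0],[0.15,[-2,-1,100],0],[0.15,[-2,-1,70],0],[0.15,[-2,-1,30],0],[0.15,[-2,-1,0],0],[0.15,[-2,-1,0],0]]' 20
```

```text
clock: 3.28
position: [0.5319, -0.0461, 0.1854]
ee_rot: [[-0.917, 0.4, 0.013], [0.4, 0.917, -0.001], [-0.013, 0.005, -1.0]]
ft_force: [0.7, 0.0, -0.3]
opening: 0.028
grip_force: 20.0
```

```bash
python3 -m jog '[[0.15,[-8,-30,0],0],[0.15,[-17,-70,0],0],[0.15,[-26,-110,0],0],[0.15,[-34,-150,0],0],[0.15,[-42,-190,0],0],[0.15,[-50,-230,0],0],[0.15,[-56,-260,0],0],[0.15,[-58,-271,10],0],[0.15,[-58,-271,35],0],[0.15,[-58,-271,65],0],[0.15,[-58,-271,82],0],[0.15,[-58,-271,85],0],[0.15,[-58,-271,85],0],[0.55,[-58,-271,85],0],[0.55,[-58,-271,85],0],[0.55,[-58,-271,85],0],[0.55,[-58,-271,65],0],[0.55,[-58,-271,30],0],[0.55,[-58,-271,0],0],[0.55,[-58,-271,-20],0]]' 20
python3 - <<'E'
from h import *
p,d,c,Rw,o,s=cam("top"); P=cloud(d,c,Rw,o)
hsv=cv2.cvtColor(p,cv2.COLOR_RGB2HSV); H,S,V=[hsv[...,i].astype(int) for i in range(3)]
v,u=np.mgrid[:480,:640]
w=(u>300)&(u<380)&(v>220)&(v<292)
m=w&(abs(P[...,2]-.064)<.005); q=cv2.minEnclosingCircle((P[m][:,:2]*1000).astype(np.float32)); print("hubtop",m.sum(),q,rect(P[m]))
r=w&((H<10)|(H>170))&(S>100); print("red",r.sum(), (u[r].mean(),v[r].mean()) if r.any() else 0, onz(c,Rw,o,(u[r].mean(),v[r].mean()),.064) if r.any() else 0)
cv2.imwrite("pics/t2.png",cv2.resize(p[215:345,295:515][...,::-1],None,fx=3.6,fy=3.6,interpolation=2))
E
```

```text
clock: 4.95
position: [0.474, -0.3181, 0.2029]
ee_rot: [[-0.917, 0.399, 0.005], [0.399, 0.917, -0.003], [-0.006, -0.001, -1.0]]
ft_force: [0.1, -0.7, -0.9]
opening: 0.0508
grip_force: 0.0
hubtop 323 ((535.752197265625, -54.910980224609375), 31.988874435424805) [535.3, -54.2, 61.1, 59.2, 13.0]
red 9 (np.float64(342.0), np.float64(244.0)) [[ 0.56147512 -0.0563861   0.064     ]]
```

View pics/t2.png

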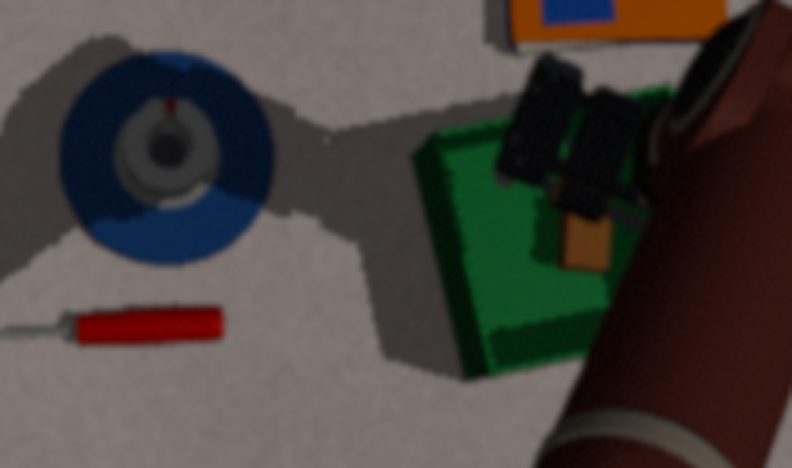

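The chock is in the bin at crop (588,240). The hub mouth is clear, and its red keyway patch at (170,103) points close to world +x. I'll go above the hub, aligned for the spindle, and take one close look.

```bash
python3 -m jog '[[0.6,[9,40,0],-0.1],[0.6,[18,80,5],-0.2],[0.6,[27,120,10],-0.3],[0.6,[36,160,15],-0.4],[0.6,[45,200,20],-0.47],[0.6,[54,240,20],-0.47],[0.6,[59,261,20],-0.47],[0.6,[59,261,20],-0.47],[0.6,[59,261,20],-0.47]]' 20
python3 - <<'E'
from h import *
p,d,c,Rw,o,s=cam("wrist"); P=cloud(d,c,Rw,o)
print(s["position"],np.round(s["joint_positions"],2));R=s["ee_rot"];print(np.degrees(np.arctan2(R[1,1],R[0,1])))
v,u=np.mgrid[:480,:640]
hsv=cv2.cvtColor(p,cv2.COLOR_RGB2HSV); H,S,V=[hsv[...,i].astype(int) for i in range(3)]
m=(abs(P[...,2]-.064)<.004)&(abs(P[...,0]-.535)<.04)&(abs(P[...,1]+.054)<.04)
print("hub",m.sum(),cv2.minEnclosingCircle((P[m][:,:2]*1000).astype(np.float32)))
c2=[]
near=(abs(P[...,0]-.535)<.04)&(abs(P[...,1]+.054)<.04)
r=near&((H<10)|(H>170))&(S>110); X=onz(c,Rw,o,np.c_[u[r],v[r]],.064); print("red",r.sum(),X.mean(0))
# blue disc
b=(H>95)&(H<125)&(S>110)&(v<310); cn=max(cv2.findContours(b.astype(np.uint8),0,1)[0],key=cv2.contourArea)
Q=onz(c,Rw,o,cv2.convexHull(cn)[:,0],.014); print("disc",cv2.minEnclosingCircle((Q[:,:2]*1000).astype(np.float32)))
cv2.imwrite("pics/w2.png",cv2.resize(p[120:320,200:440][...,::-1],None,fx=3,fy=3,interpolation=2))
E
```

```text
clock: 5.75
position: [0.5233, -0.0529, 0.1794]
ee_rot: [[-0.998, -0.063, 0.002], [-0.063, 0.998, -0.0], [-0.002, -0.0, -1.0]]
ft_force: [-0.4, -0.9, 0.2]
opening: 0.0554
grip_force: 0.0
[ 0.52329694 -0.05287401  0.17938056] [ 0.11  0.47 -0.07  1.83  0.04  0.84  1.65]
93.60297199541682
hub 3824 ((537.2797241210938, -53.4001579284668), 32.099327087402344)
red 93 [ 0.56228898 -0.05370872  0.064     ]
disc ((535.7775268554688, -52.311058044433594), 73.83043670654297)
```

View pics/w2.png

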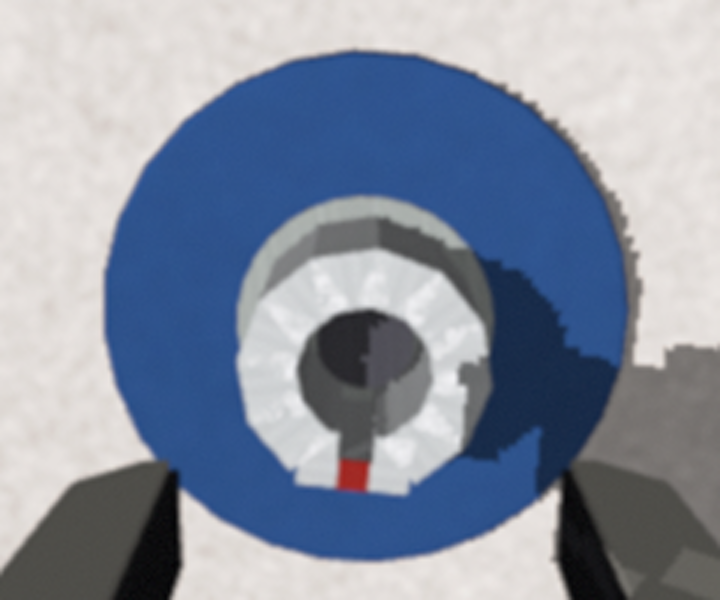

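The crop shows the bore centred near crop (365,373), which is full-image (321.7,244.3). The red patch is at crop (354,476), which puts the keyway at about -2.5° from world +x. Next I'll go above the spindle.

```bash
python3 - <<'E'
from h import *
s=env.get_state();c=env.get_calibration("wrist")
T=np.eye(4);T[:3,:3]=s["ee_rot"];T[:3,3]=s["position"]; M=T@np.array(c["hand_eye"])
a=onz(c,M[:3,:3],M[:3,3],[(321.7,244.3),(318,278.7)],.064);print(a,np.degrees(np.arctan2(*(a[1]-a[0])[1::-1])))
E
python3 -m jog '[[0.8,[9,40,0],0],[0.8,[17,80,0],0],[0.8,[26,120,0],0],[0.8,[34,160,0],0],[0.8,[43,200,0],0],[0.8,[51,240,0],0],[0.8,[60,280,0],0],[0.8,[68,320,0],0],[0.8,[77,360,0],0],[0.8,[85,395,0],0],[0.8,[89,416,0],0],[0.8,[89,416,0],0],[0.8,[89,416,0],0]]' 20
python3 - <<'E'
from h import *
p,d,c,Rw,o,s=cam("wrist"); P=cloud(d,c,Rw,o)
print(s["position"],s["ft_force"]);R=s["ee_rot"];print(np.degrees(np.arctan2(R[1,1],R[0,1])))
k=(abs(P[...,0]-.407)<.08)&(abs(P[...,1]-.356)<.035)
v,u=np.mgrid[:480,:640]
for lo,hi in((.112,.14),(.115,.121),(.045,.06),(.028,.04)):
    m=k&(P[...,2]>lo)&(P[...,2]<hi);print(lo,m.sum(),rect(P[m]),np.median(P[m],0).round(4))
cv2.imwrite("pics/w3.png",cv2.resize(p[100:400,120:520][...,::-1],None,fx=2,fy=2,interpolation=2))
E
```

```text
[[ 0.53578108 -0.05434664  0.064     ]
 [ 0.56264086 -0.05556451  0.064     ]] -2.596097913694278
clock: 6.88
position: [0.4103, 0.3549, 0.1787]
ee_rot: [[-0.998, -0.058, 0.001], [-0.058, 0.998, -0.001], [-0.001, -0.001, -1.0]]
ft_force: [-0.3, -1.1, -0.3]
opening: 0.0746
grip_force: 0.0
[0.41029555 0.3549037  0.17871231] [-0.27180687 -1.09551275 -0.32306766]
93.35298001173672
0.112 2340 [407.7, 357.9, 102.4, 24.0, 7.5] [0.4068 0.3575 0.1197]
0.115 1830 [407.7, 357.9, 102.4, 24.0, 7.5] [0.4072 0.3578 0.1195]
0.045 1759 [405.7, 357.4, 45.3, 50.8, 5.5] [0.4003 0.3604 0.0554]
0.028 2326 [407.9, 358.0, 66.3, 66.0, 0.1] [0.395  0.3608 0.0339]
```

View pics/w3.png

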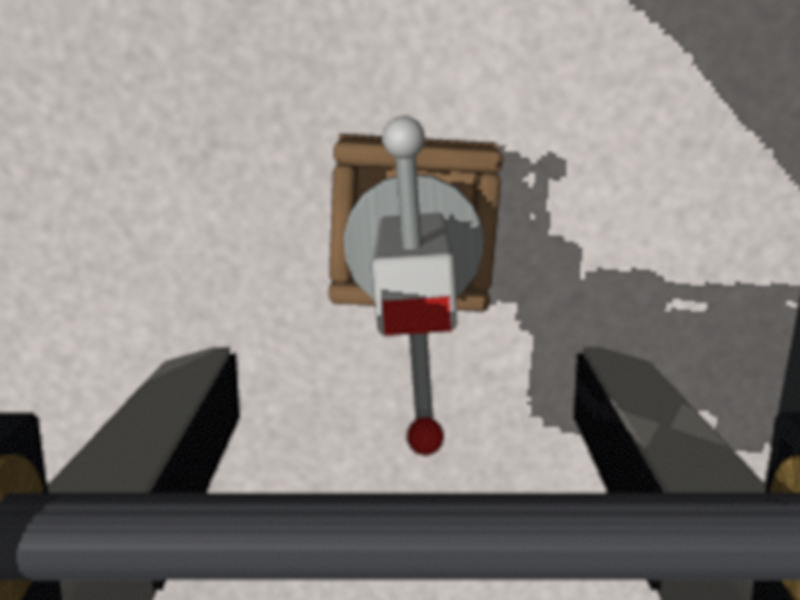

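The spindle is centred at about (407.5,357) mm, with the red ball at crop (425,436) and the white at (404,137), so its yaw is about 7°. I'll grip it firmly and lift straight up.

```bash
python3 -m jog '[[0.8,[3,2,10],-0.065],[0.8,[3,2,40],-0.065],[0.8,[3,2,75],-0.065],[0.8,[3,2,95],-0.065],[0.8,[3,2,103],-0.065],[0.8,[3,2,103],-0.065],[0.8,[3,2,103],-0.065],[0.1,[3,2,103],-0.065],[0.1,[3,2,103],-0.065],[0.1,[3,2,103],-0.065],[0.1,[3,2,103],-0.065],[0.1,[3,2,103],-0.065],[0.1,[3,2,103],-0.065],[0.1,[3,2,103],-0.065],[0.1,[3,2,103],-0.065],[0.1,[3,2,103],-0.065]]' 55
python3 -m jog '[[0.1,[0,0,-5],0],[0.1,[0,0,-15],0],[0.1,[0,0,-35],0],[0.1,[0,0,-65],0],[0.1,[0,0,-95],0],[0.1,[0,0,-105],0],[0.1,[0,0,-105],0],[0.1,[0,0,-105],0]]'
```

```text
clock: 8.27
position: [0.4062, 0.3575, 0.0756]
ee_rot: [[-0.992, -0.124, -0.0], [-0.124, 0.992, -0.0], [0.0, -0.0, -1.0]]
ft_force: [-0.2, 0.3, 0.4]
opening: 0.0238
grip_force: 55.0
clock: 8.93
position: [0.4058, 0.3571, 0.1803]
ee_rot: [[-0.992, -0.124, -0.0], [-0.124, 0.992, -0.001], [0.0, -0.0, -1.0]]
ft_force: [-0.5, -0.2, -3.4]
opening: 0.0236
grip_force: 55.0
```

The spindle is held: the opening is 23.6 mm and 3.4 N of weight shows at the wrist. I'll measure it in the hand with the wrist camera.

Run:
```python
from h import *
p,d,c,Rw,o,s=cam("wrist"); P=cloud(d,c,Rw,o)
R=np.array(s["ee_rot"]);Q=(P-s["position"])@R*1000  # tool mm
v,u=np.mgrid[:480,:640]
k=(abs(Q[...,0])<70)&(abs(Q[...,1])<10.5)
m=k&(abs(Q[...,2]+44)<2.5); print("posttop",m.sum(),rect(Q[m]),np.median(Q[m],0))
m=(abs(Q[...,0])<40)&(abs(Q[...,1])<40)&(Q[...,2]>15)&(Q[...,2]<27); print("flange",m.sum(),rect(Q[m]),np.median(Q[m],0))
b=k&(Q[...,2]<-44)&(Q[...,2]>-58)&(abs(Q[...,0])>40)
for sg in(1,-1):
    n=b&(Q[...,0]*sg>0); print("ball",n.sum(),Q[n].mean(0) if n.any() else 0)
cv2.imwrite("pics/w4.png",cv2.resize(p[100:400,120:520][...,::-1],None,fx=2,fy=2,interpolation=2))
```

```text
posttop 2776 [23827.3, -5.3, 20972.2, 52081.8, 90.0] [  6.96717529   0.33269542 -43.777647  ]
flange 2538 [10833.1, 800.2, 23811.4, 50818.5, 0.0] [11.28605896  4.86350458 20.31582047]
ball 883 [ 44.6295987    0.79070009 -46.25202753]
ball 0 0
```

View pics/w4.png

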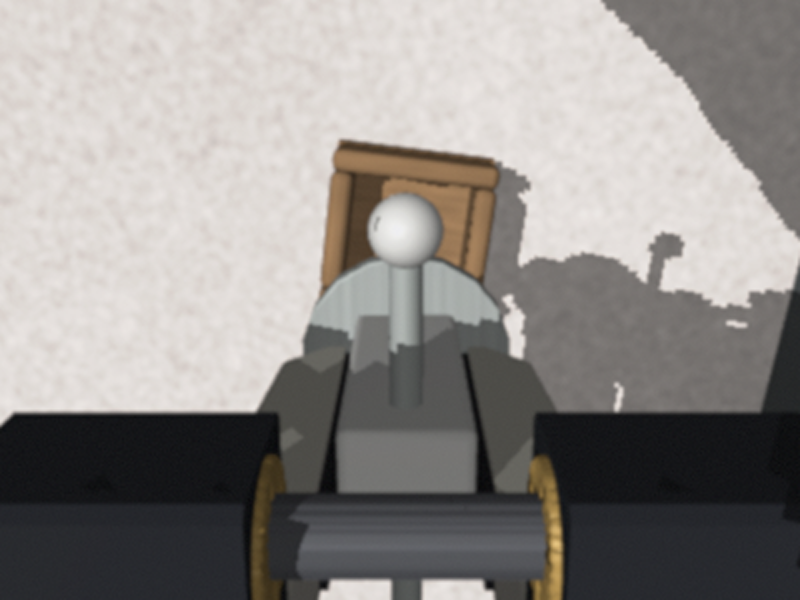

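The white ball is at crop (405,231) and the post's top edge at row 430, with the flange visible behind. I'll cast these into the tool frame.

Run:
```python
from h import *
c=env.get_calibration("wrist");M=np.array(c["hand_eye"])
f=lambda uv,z:onz(c,M[:3,:3],M[:3,3]*1000,uv,z)
print("ball",f((322.5,215.5),-48),"post edges",f([(323,315),(288,317),(358.5,317)],-44),"flange top",f([(321.5,229)],20))
```

```text
ball [[ 45.13886355   0.89992058 -48.        ]] post edges [[ 10.44723592   1.01268599 -44.        ]
 [  9.73180218 -10.61761196 -44.        ]
 [  9.70628156  12.80728807 -44.        ]] flange top [[23.35148057  0.31939084 20.        ]]
```

```bash
python3 -m jog '[[0.1,[-4,-20,0],0.02],[0.1,[-10,-55,0],0.04],[0.1,[-17,-95,0],0.08],[0.1,[-24,-135,0],0.12],[0.1,[-31,-175,0],0.16],[0.1,[-38,-215,0],0.17],[0.1,[-46,-255,0],0.17],[0.1,[-53,-295,0],0.17],[0.1,[-60,-335,0],0.17],[0.1,[-67,-375,0],0.17],[0.1,[-72,-405,0],0.17],[0.1,[-75,-420,0],0.17],[0.1,[-76,-425,0],0.17],[0.1,[-76,-425,0],0.17],[0.1,[-76,-425,0],0.17],[0.1,[-76,-425,0],0.17]]' 55
python3 - <<'E'
from h import *
s=env.get_state();print(s["position"],s["clock"],s["ft_force"],totool(s,[.5338,-.0552,.133]))
E
```

```text
clock: 10.32
position: [0.5335, -0.052, 0.1799]
ee_rot: [[-0.999, 0.042, -0.002], [0.042, 0.999, 0.002], [0.002, 0.002, -1.0]]
ft_force: [0.4, 0.2, -3.8]
opening: 0.0236
grip_force: 55.0
[ 0.53350361 -0.05204313  0.17992164] 10.3167 [ 0.44378236  0.20939957 -3.82064771] [-0.5 -3.2 46.9]
```

```bash
python3 -m jog '[[0.1,[0,0,10],0],[0.1,[0,0,25],0],[0.1,[0,0,40],0],[0.1,[0,0,40],0],[0.1,[0,0,40],0],[0.1,[0,0,40],0]]' 55
python3 - <<'E'
from h import *
p,d,c,Rw,o,s=cam("wrist");P=cloud(d,c,Rw,o)
print(s["position"],s["ft_force"],totool(s,[.5338,-.0552,.129]))
v,u=np.mgrid[:480,:640]
hsv=cv2.cvtColor(p,cv2.COLOR_RGB2HSV); H,S,V=[hsv[...,i].astype(int) for i in range(3)]
cv2.imwrite("pics/w5.png",cv2.resize(p[100:400,120:520][...,::-1],None,fx=2,fy=2,interpolation=2))
p=cam("scene")[0];cv2.imwrite("pics/s5.png",cv2.resize(p[130:290,250:400][...,::-1],None,fx=3.75,fy=3.75,interpolation=2))
E
```

```text
clock: 10.82
position: [0.5347, -0.054, 0.141]
ee_rot: [[-0.999, 0.044, 0.001], [0.044, 0.999, 0.0], [-0.001, 0.0, -1.0]]
ft_force: [0.0, 0.2, -1.8]
opening: 0.0234
grip_force: 55.0
[ 0.5346529  -0.05403414  0.14100432] [ 0.04283725  0.23854915 -1.80770543] [ 0.8 -1.2 12. ]
```

View pics/s5.png

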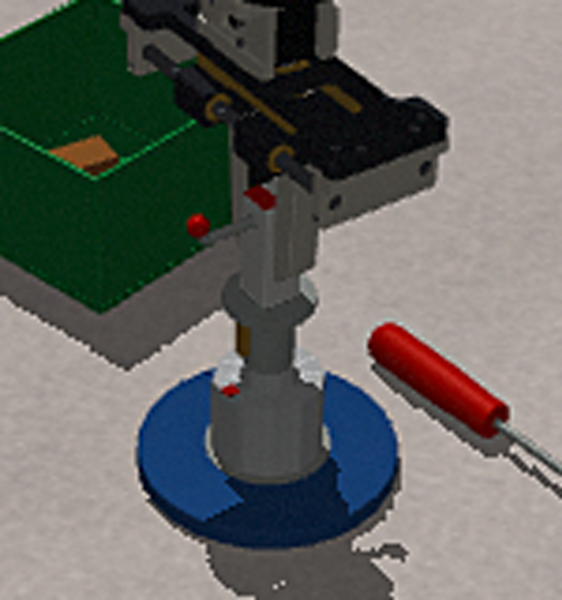

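The scene view shows the spindle standing over the hub mouth, with the brass key above the red patch, and the chock in the bin. I'll correct by 1 mm and insert the pilot slowly.

```bash
python3 -m jog '[[0.1,[1,-1,4],0],[0.1,[1,-1,8],0],[0.1,[1,-1,11],0],[0.1,[1,-1,14],0],[0.1,[1,-1,17],0],[0.1,[1,-1,20],0],[0.1,[1,-1,20],0],[0.1,[1,-1,20],0]]' 55
```

```text
clock: 11.58
position: [0.5336, -0.0547, 0.1202]
ee_rot: [[-0.999, 0.045, 0.0], [0.045, 0.999, 0.001], [-0.0, 0.001, -1.0]]
ft_force: [0.4, 2.9, -5.3]
opening: 0.0239
grip_force: 55.0
```

The pilot is in, with small side forces. Next is the key entry.

```bash
python3 -m jog '[[0.1,[0,0.5,2],0],[0.1,[0,0.5,4],0],[0.1,[0,0.5,6],0],[0.1,[0,0.5,8],0],[0.1,[0,0.5,8],0],[0.1,[0,0.5,8],0]]' 55; python3 -c "
from cell import env;s=env.get_state();print(s['moment'],s['position'])"
```

```text
clock: 12.08
position: [0.5337, -0.0547, 0.1125]
ee_rot: [[-0.999, 0.045, 0.001], [0.045, 0.999, 0.001], [-0.001, 0.001, -1.0]]
ft_force: [1.9, 4.3, -3.7]
opening: 0.0239
grip_force: 55.0
[ 1.19239434 -0.58577538  0.02385297] [ 0.53366636 -0.0546905   0.11245674]
```

There is no vertical resistance 5 mm past the key's lower end, so the key is in the keyway. I'll keep pushing down.

```bash
python3 -m jog '[[0.1,[0,0.5,3],0],[0.1,[0,0.5,6],0],[0.1,[0,0.5,9],0],[0.1,[0,0.5,12],0],[0.1,[0,0.5,14],0],[0.1,[0,0.5,16],0],[0.1,[0,0.5,18],0],[0.1,[0,0.5,20],0],[0.1,[0,0.5,20],0],[0.1,[0,0.5,20],0]]' 60
```

```text
clock: 12.92
position: [0.5336, -0.0546, 0.093]
ee_rot: [[-0.999, 0.046, 0.001], [0.046, 0.999, 0.0], [-0.001, 0.0, -1.0]]
ft_force: [1.3, 4.1, 4.1]
opening: 0.0239
grip_force: 60.0
```

```bash
python3 -m jog '[[0.1,[0,0,1],0],[0.1,[0,0,2],0],[0.1,[0,0,3],0],[0.1,[0,0,4],0],[0.1,[0,0,4],0],[0.1,[0,0,4],0]]' 60
```

```text
clock: 13.42
position: [0.5337, -0.0546, 0.0906]
ee_rot: [[-0.999, 0.046, 0.001], [0.046, 0.999, 0.0], [-0.001, 0.0, -1.0]]
ft_force: [-1.1, 4.1, 14.2]
opening: 0.0237
grip_force: 60.0
```

```bash
python3 -m jog '[[0.1,[0,0,1],0],[0.1,[0,0,1.5],0],[0.1,[0,0,1.5],0],[0.1,[0,0,1.5],0]]' 60
python3 - <<'E'
from h import *
p=cam("scene")[0];cv2.imwrite("pics/s6.png",cv2.resize(p[130:290,250:400][...,::-1],None,fx=3.75,fy=3.75,interpolation=2))
E
```

```text
clock: 13.75
position: [0.5338, -0.0546, 0.0905]
ee_rot: [[-0.999, 0.046, 0.002], [0.046, 0.999, -0.0], [-0.002, 0.0, -1.0]]
ft_force: [-4.8, 5.4, 23.9]
opening: 0.0234
grip_force: 60.0
```

View pics/s6.png

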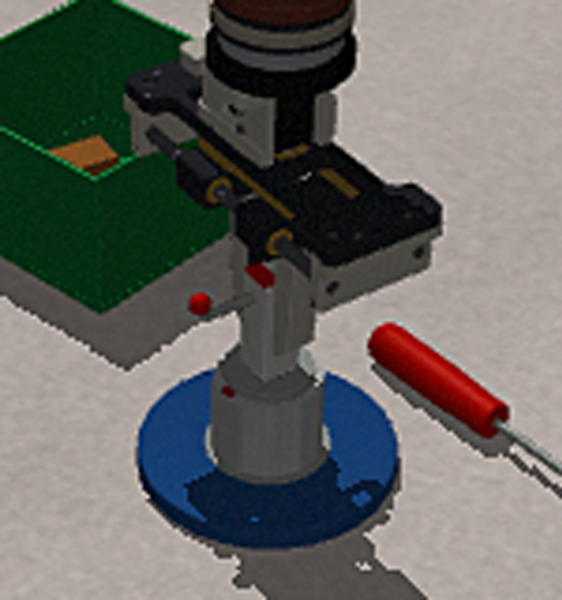

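The picture shows the flange down on the hub at crop (265,370). The height stays at 90.5 mm (90 expected) with 10 N more push, so it is seated. The chock is in the bin.

```bash
python3 -c "
from cell import env;print(env.sign_off())"
```

```text
the job is handed in; nothing more can be done
None
```

I handed the job in at about 14 s, with no verdict reported: the chock is in the bin, and the spindle is keyed, fully seated and still gripped, pressed home at about 24 N.

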